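# Find the socket that fits the jar clamp's nut

## Task

One of the three sockets in the rack fits the middle nut of the jar's clamp base, but we do not know its size: try the sockets on it until one goes fully home, down over the nut onto the plate, and finish while still gripping that socket there, seated straight on the nut. Stand every other socket upright in the rack, and leave the jar, tub, bottle and brush where they are.

Things in the scene. Friction and masses are not known exactly. Their poses are not given: they have to be found in the camera images.
- clamp_base: Steel clamp base fixed to the bench: plate 230 x 90 mm, 30 mm thick, with three hex nuts in a row, each in a black round boss; origin at the centre of its underside, z up, x along the row (nuts at -75, 0, +75 mm), a jar on a turntable 190 mm away towards -y. Only the middle nut counts; the three have different sizes in changing order.
- clamp_nut (a point): Middle hex nut, fixed. Point on its axis at the plate's top face (30 mm above the bench), axes as the clamp base. The nut stands 16 mm above this point, its top 5 mm tapered in by 2.5 mm all round; two of its flats face +x and -x. Across flats it is 13, 19 or 25 mm, untold: 2 mm less than the opening of the socket that fits. That socket goes down until its rim meets the plate; one too small stops 14 to 16 mm higher.
- boss_top (a point): Centre of the top of the black round boss that surrounds the middle nut: 52 mm outside, 11 mm above the plate, the nut's top 5 mm above it. Its bore is 3 mm wider than the outside of the socket that fits, so a socket too big stops on the boss, its rim 11 mm above the plate.
- rack: Black plastic socket rack, 60 x 240 mm, 20 mm high, fixed to the bench; origin at the centre of its underside, z up, y along it. Three upright steel pegs (10 mm thick, 12 mm tall, tapered tops) on its top face at y = -80, 0, +80 mm; over each stands a socket, open end down, rim on the rack's top face. Which stands where varies.
- socket_small_mid (a point): The small one of three loose steel sockets: 15 mm hex opening, 24.6 mm round outside, 66 mm tall, about 110 g; point on its axis half-way up (33 mm above its lower rim), z up. From the rim up: open hex cavity 20 mm deep (two flats face +x, -x), solid shoulder to 28 mm, then a 16 mm square drive stub to 66 mm to grip by (flats face +-x, +-y).
- socket_medium_mid (a point): The medium one of three loose steel sockets: 21 mm hex opening, 31.5 mm round outside, 66 mm tall, about 160 g; point on its axis half-way up (33 mm above its lower rim), z up. From the rim up: open hex cavity 20 mm deep (two flats face +x, -x), solid shoulder to 28 mm, then a 16 mm square drive stub to 66 mm to grip by (flats face +-x, +-y).
- socket_large_mid (a point): The large one of three loose steel sockets: 27 mm hex opening, 39.2 mm round outside, 66 mm tall, about 230 g; point on its axis half-way up (33 mm above its lower rim), z up. From the rim up: open hex cavity 20 mm deep (two flats face +x, -x), solid shoulder to 28 mm, then a 16 mm square drive stub to 66 mm to grip by (flats face +-x, +-y).
- jar_mid (a point): Bystander: old brown ceramic jar, 132 mm wide, 195 mm tall, standing loose on the turntable 190 mm from the nut on its -y side; point at mid-height.
- tub_mid (a point): Bystander: white plastic tub, 76 mm wide, 75 mm tall, loose on the bench; point at mid-height.
- bottle_mid (a point): Bystander: white plastic bottle, 56 mm wide, 130 mm tall, loose on the bench; point at mid-height.
- brush: Bystander: flat brush with a wooden handle, 180 mm long, lying loose on the bench; origin at its middle, underneath, x along its length towards the bristles.

How it is judged (in metres and radians):
At the end, for the whole second after the job is handed in: A socket is over the middle nut: mid-point 30 to 36.5 mm above the plate, within 4 mm of the nut axis and 0.06 rad of straight, gripped with over 2 N. The other two stand in the rack: within 0.08 rad of upright, rim within 4 mm of its top face, within 25 mm of its centre line (((horizontal distance between socket_small_mid and clamp_nut below 0.004 m and z of socket_small_mid in the frame of clamp_nut between 0.03 and 0.0365 m and angle between the z axis of socket_small_mid and the z axis of clamp_nut, either way round below 0.06 rad and contact force between the fingers and socket_small above 2 N and z of socket_medium_mid in the frame of rack between 0.049 and 0.057 m and angle between each of socket_medium_mid, socket_large_mid's own z axis and vertical below 0.08 rad and x of socket_medium_mid in the frame of rack between -0.025 and 0.025 m and y of socket_medium_mid in the frame of rack between -0.11 and 0.11 m and z of socket_large_mid in the frame of rack between 0.049 and 0.057 m and x of socket_large_mid in the frame of rack between -0.025 and 0.025 m and y of socket_large_mid in the frame of rack between -0.11 and 0.11 m) or (horizontal distance between socket_medium_mid and clamp_nut below 0.004 m and z of socket_medium_mid in the frame of clamp_nut between 0.03 and 0.0365 m and angle between the z axis of socket_medium_mid and the z axis of clamp_nut, either way round below 0.06 rad and contact force between the fingers and socket_medium above 2 N and z of socket_small_mid in the frame of rack between 0.049 and 0.057 m and angle between each of socket_small_mid, socket_large_mid's own z axis and vertical below 0.08 rad and x of socket_small_mid in the frame of rack between -0.025 and 0.025 m and y of socket_small_mid in the frame of rack between -0.11 and 0.11 m and z of socket_large_mid in the frame of rack between 0.049 and 0.057 m and x of socket_large_mid in the frame of rack between -0.025 and 0.025 m and y of socket_large_mid in the frame of rack between -0.11 and 0.11 m) or (horizontal distance between socket_large_mid and clamp_nut below 0.004 m and z of socket_large_mid in the frame of clamp_nut between 0.03 and 0.0365 m and angle between the z axis of socket_large_mid and the z axis of clamp_nut, either way round below 0.06 rad and contact force between the fingers and socket_large above 2 N and z of socket_small_mid in the frame of rack between 0.049 and 0.057 m and angle between each of socket_small_mid, socket_medium_mid's own z axis and vertical below 0.08 rad and x of socket_small_mid in the frame of rack between -0.025 and 0.025 m and y of socket_small_mid in the frame of rack between -0.11 and 0.11 m and z of socket_medium_mid in the frame of rack between 0.049 and 0.057 m and x of socket_medium_mid in the frame of rack between -0.025 and 0.025 m and y of socket_medium_mid in the frame of rack between -0.11 and 0.11 m))); the arm keeps its last pose, push and grip.
It fails at once if the jar is shifted by more than 20 mm (distance of jar_mid from where it was at the start of the episode above 0.02 m).
It fails at once if the tub is shifted by more than 30 mm (distance of tub_mid from where it was at the start of the episode above 0.03 m).
It fails at once if the bottle is shifted by more than 30 mm (distance of bottle_mid from where it was at the start of the episode above 0.03 m).
It fails at once if the brush is shifted by more than 30 mm (distance of brush from where it was at the start of the episode above 0.03 m).
It also fails if it takes over 72 s, if anything falls off the work surface, if the arm or the gripper's body presses on something with over 40 N, if the wrist force passes 120 N, or if a joint passes its speed limit or range.

## Robot

A 6-joint arm with a two-finger parallel gripper is mounted at the origin on the work surface. World frame = base frame: x ahead of the robot, y to its left, z up, the work surface at z = 0. Lengths are in mm, angles in degrees, forces in N, time in s.
With the tool pointing down it reaches from about 350 to 850 mm from the base axis. Payload 8.1 kg.
Tool frame: the origin (TCP) lies at the very end of the fingers, on their centre line; the grasp point (between the pads) lies 19 mm behind it; z points along the fingers, y is the line along which they close (so a half turn about z gives the same grasp; the last joint's range is limited). The gripper opens to 85 mm and grips with 20 to 120 N. Pads are 22 mm wide; open, the fingers measure 114 mm over their backs; the gripper's body (76 mm by 85 mm) begins 54 mm behind the grasp point. The pads swing forward as they close: fully open they stand 13 mm farther back than shut.
Start: joints at [-72.789, 7.471, 85.268, -0, 87.261, -4.893], TCP at [225.8, -555.895, 231.292] pointing down, gripper open.
Joint ranges: [-169.43, 169.43], [-51.17, 129.36], [1.28, 143.12], [-76.62, 256.62], [0, 156.53], [-152.29, 152.29]. Speed limits (degrees/s): [136.94, 136.94, 159.86, 180, 180, 180].

## Interface

Orientations are given as [roll, pitch, yaw] about the fixed x, y, z axes, in that order (R = Rz(yaw) Ry(pitch) Rx(roll)).
In Python, from bench import sense, eyes, job, models gives the robot as it stands. The module is installed in compiled form; this text tells all that it offers.
- The arm moves only by the tool apply_moves, never from a script. Its argument "rows" is a list of rows, each a list of 6 numbers: the shift along the tool's x, y, z in mm, then the turn, a rotation vector about the tool's x, y, z in rad. In form: [[dx, dy, dz, rx, ry, rz], ...]. A call has exactly 5 rows; each row shifts and turns the commanded pose from where the row before left it, along the tool's axes as they then stand; what a row does not reach is not made up. A row lasts 1/8 s, in which the tool goes at most 62.5 mm and 10.7 degrees, less where a joint would pass 70% of its speed; a pose out of reach is approached as far as the arm can. A call is refused whole if a number of a shift passes 62.5 or a number of a turn 0.188, either way. A call with a gripper value outside its range is refused whole. "fingers" is the finger opening in mm, from 0 to 85.4, set as the call begins (left out, the last holds). The fingers move at their own pace and stop on an object; "grip_force" is the grip in N (left out, the last holds). Time passes only in rows, so rows that do not move let the fingers close, or fill a call up. It gives the time, the measured TCP pose, the force, the opening and the grip force at its end, in the units of the state.
- sense(): the state, without advancing time (a new reading comes with each control period).
- eyes.snapshot(name): name is "side" or "top" or "wrist"; returns (picture, depth): 480x640x3 uint8, red, green, blue; 480x640 float32, mm along the optical axis (not along the pixel's ray), 0 where there is no reading.
- eyes.get_calibration(name): a dict with "intrinsics" (3x3 intrinsics, pixels), "R" (3x3) and "t" (3): a world point X has camera coordinates R X + t; the wrist camera has in their place "mount" (4x4, takes a point from camera to tool coordinates, whose origin is the TCP and whose axes are the flange's). Camera axes: x right, y down, z forward; pixel columns grow to the right and rows downward; lengths in mm; the calibration is good to about 2 mm. A picture is of the moment at which its call begins: read the wrist's pose just before it. get_calibration takes no time and is no camera call.
- job.hand_in(): hands the job in; it is judged then, once.
Trained networks look in the newest picture that a camera, given by its name, has taken for a name from the list of things; names that differ only in an ending like _2 or _b are one class to them, and where a whole thing is asked for, a point or a joint stands for the part that bears it (a point fixed in the world has none). Each returns a list of dicts, best first, with "confidence" (0 to 1); they miss things now and then, are a little off and sometimes report something else, mostly with a low value. They report only what shows in the picture. A call takes as long as a camera call.
- models.boxes_of(name, camera): "xyz" ([x, y, z] in mm, in world coordinates, good to about 4 mm: the middle of the surface that is visible of it).
- models.cut_out(name, camera): "pixels" (480x640 bool, what is visible of it).
- models.place_of(name, camera): "xyz" ([x, y, z] in mm, in world coordinates, good to about 4 mm: a listed point, or the origin of a listed thing).
The state is a dict: "time": time; "joint_pos": joint angles; "qd": joint speeds; "joint_efforts": joint torques, N m; "tool_pos": TCP position; "tcp_rot": TCP orientation; "ft_force": force on the tool from outside, world axes, zero at the start; "wrist_torque": the same for the moment, N m; "finger_gap": finger opening in mm; "grip_force": force on a finger pad.
Only numpy, scipy, OpenCV 4.12 (cv2) and the standard library are available. Lean on these libraries where they do the work, as an engineer would, in place of code of your own. Each camera call takes 0.05 s, during which the arm holds its last target. There are 200 camera calls.

## Working session

There is one attempt and no reset: what is moved stays moved. The work goes in short steps, Python scripts to look and compute and a tool call to move; the robot and the scene stay as the last step left them, time stands still between calls to the robot, and variables do not carry over. Pictures are saved under pics/ and viewed, at most 10 in all, crops included, and the job is handed in when it is done.

Besides the shell and the picture viewer there is one more tool, called after "Call:" as name([rows], argument=value, ...), one row to a line, values as JSON. apply_moves: Moves the arm, as the interface text tells. Its arguments: {"type":"object","properties":{"rows":{"type":"array"},"fingers":{"type":"number"},"grip_force":{"type":"number"}},"required":["rows"]}

```bash
mkdir -p pics; python3 - <<'E'
from bench import sense, eyes, models
import cv2, numpy as np
s=sense(); print(s['time'],s['tool_pos'],s['tcp_rot'],s['finger_gap'])
ims=[]
for c in ['top','side']:
    p,d=eyes.snapshot(c); cv2.imwrite(f'pics/{c}0.png',p[:,:,::-1]); np.save(f'{c}0.npy',d)
    k=eyes.get_calibration(c); print(c,k['intrinsics'].tolist(),k['R'].tolist(),k['t'].tolist())
    for n in ['clamp_nut','boss_top','clamp_base','rack','socket_small_mid','socket_medium_mid','socket_large_mid','jar_mid','tub_mid','bottle_mid','brush']:
        print(n,[(np.round(r['xyz'],1).tolist(),round(r['confidence'],2)) for r in models.place_of(n,c)][:3])
E
```

```text
0.0 [ 225.63457392 -555.3593906   230.22898649] [-1.79894569e+02 -9.98520195e-03  2.21034054e+01] 85.36453469260341
top [[520.138864844905, 0.0, 305.6062733129306], [0.0, 520.138864844905, 243.45760816398194], [0.0, 0.0, 1.0]] [[-0.013465457344511409, -0.9998587047310646, 0.010062406870143769], [-0.9825676297929551, 0.01136517057839549, -0.18555776938942112], [0.1854171899839838, -0.012385615497065449, -0.9825818348550932]] [55.50062330799184, 504.48092820811644, 1254.4640587077226]
clamp_nut [([575.0, -148.5, 30.2], 0.85)]
boss_top [([576.1, -145.4, 40.9], 0.73)]
clamp_base [([573.1, -144.8, -0.1], 0.8), ([537.3, 313.7, 51.3], 0.38)]
rack [([517.6, 234.5, 1.2], 0.73)]
socket_small_mid [([519.2, 234.5, 56.2], 0.55), ([576.2, -144.4, 28.8], 0.54)]
socket_medium_mid [([499.1, 157.3, 53.3], 0.45)]
socket_large_mid [([536.7, 315.1, 53.6], 0.65)]
jar_mid [([611.7, -331.9, 126.0], 0.74)]
tub_mid [([717.7, 106.5, 39.2], 0.77)]
bottle_mid [([704.3, 255.7, 63.2], 0.78)]
brush [([284.1, 439.2, 0.5], 0.78)]
side [[485.8465858809018, 0.0, 315.81350826718705], [0.0, 485.8465858809018, 248.58342094321026], [0.0, 0.0, 1.0]] [[-0.9170752087989665, -0.3985918827237131, -0.009877875940592364], [-0.2874794329886087, 0.6781896935245869, -0.6763241199347951], [0.27627637795309246, -0.6174003973304462, -0.7365379232336426]] [495.253989896752, 166.56869827076451, 959.1221924928732]
clamp_nut [([578.2, -146.0, 27.5], 0.64), ([575.5, -150.3, 36.9], 0.56)]
boss_top [([574.0, -149.2, 37.3], 0.73)]
clamp_base [([574.8, -141.0, 0.8], 0.61)]
rack [([516.1, 230.7, -0.9], 0.69)]
socket_small_mid [([518.6, 232.0, 50.9], 0.8)]
socket_medium_mid [([498.7, 156.0, 53.7], 0.77), ([534.7, 313.2, 50.4], 0.38)]
socket_large_mid [([532.1, 307.5, 52.6], 0.82)]
jar_mid [([609.5, -337.0, 127.2], 0.89)]
tub_mid [([718.3, 110.5, 38.9], 0.98)]
bottle_mid [([704.4, 253.5, 66.5], 0.62)]
brush []
```

View pics/top0.png

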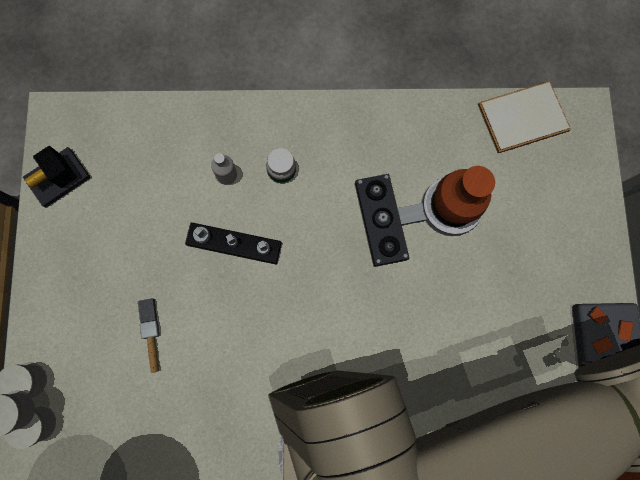

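View pics/side0.png

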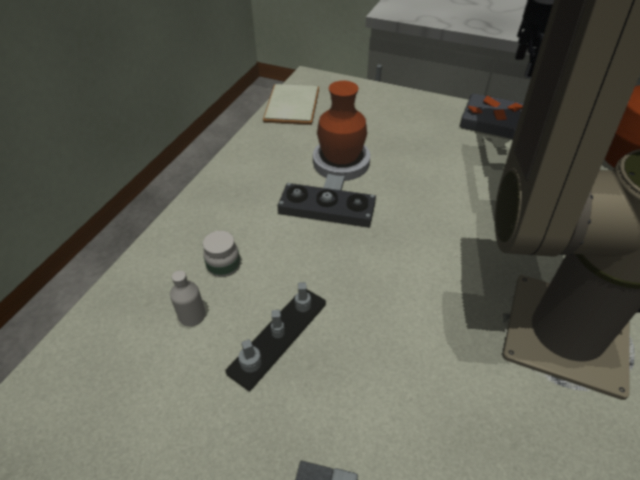

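The top view shows the rack at (233,243), with the large, small and medium sockets at (200,234), (232,240) and (263,247). The clamp's middle nut is at (382,218) and the jar at (465,195). The side view agrees. Next I'll get the wrist camera geometry and plan a look at the nut.

```bash
cat > h.py <<'E'
from bench import sense, eyes, models, job
import numpy as np, cv2
from scipy.spatial.transform import Rotation as Ro
def plan(xyz,yaw,n=None,start=None,rnd=1):
    """rows from the present pose to xyz, tool down at yaw (deg)"""
    if start is None:
        s=sense(); p=np.array(s['tool_pos']); R=Ro.from_euler('xyz',s['tcp_rot'],degrees=True)
    else: p=np.array(start[0],float); R=Ro.from_euler('xyz',[180,0,start[1]],degrees=True)
    T=Ro.from_euler('xyz',[180,0,yaw],degrees=True); w=(R.inv()*T).as_rotvec()
    D=np.array(xyz,float)-p
    if n is None: n=5*int(np.ceil(max(np.linalg.norm(D)/50,np.linalg.norm(w)/.15)/5))
    q=Ro.from_rotvec(w/n)
    for i in range(n):
        print(np.r_[np.round(R.inv().apply(D/n),rnd),np.round(w/n,4)].tolist(),end=',\n' if i%5<4 else '\n--\n'); R=R*q
def wristcam():
    s=sense(); R=Ro.from_euler('xyz',s['tcp_rot'],degrees=True).as_matrix()
    T=np.eye(4); T[:3,:3]=R; T[:3,3]=s['tool_pos']
    k=eyes.get_calibration('wrist'); return k['intrinsics'],T@k['mount']
def unproj(K,C,u,v,z):
    r=C[:3,:3]@np.linalg.inv(K)@[u,v,1]; return C[:3,3]+r*(z-C[2,3])/r[2]
def proj(K,C,X):
    c=C[:3,:3].T@(np.array(X,float)-C[:3,3]); q=K@c; return q[:2]/q[2]
E
python3 - <<'E'
from h import *
k=eyes.get_calibration('wrist'); print(np.round(k['mount'],3).tolist(),k['intrinsics'].tolist())
plan([500,-165,230],100)
E
```

```text
[[-0.0, -0.961, -0.277, 71.025], [1.0, -0.0, -0.0, 0.183], [0.0, -0.277, 0.961, -141.341], [0.0, 0.0, 0.0, 1.0]] [[418.17668847674827, 0.0, 322.1836269205865], [0.0, 418.17668847674827, 236.2555111850253], [0.0, 0.0, 1.0]]
[40.1, -25.9, 0.1, -0.0, -0.0, -0.136],
[43.3, -20.2, 0.1, -0.0, -0.0, -0.136],
[45.6, -14.2, 0.1, -0.0, -0.0, -0.136],
[47.1, -7.9, 0.1, -0.0, -0.0, -0.136],
[47.7, -1.4, 0.1, -0.0, -0.0, -0.136]
--
[47.5, 5.1, 0.1, -0.0, -0.0, -0.136],
[46.4, 11.5, 0.1, -0.0, -0.0, -0.136],
[44.4, 17.6, 0.1, -0.0, -0.0, -0.136],
[41.6, 23.5, 0.1, -0.0, -0.0, -0.136],
[38.0, 28.9, 0.1, -0.0, -0.0, -0.136]
--
```

```bash
python3 - <<'E'
from h import *
plan([400,-230,230],101)
plan([575,-147,150],101,n=5,start=([400,-230,230],101))
E
```

```text
[28.4, -23.6, 0.1, -0.0, -0.0, -0.1377],
[31.4, -19.5, 0.1, -0.0, -0.0, -0.1377],
[33.8, -15.0, 0.1, -0.0, -0.0, -0.1377],
[35.5, -10.2, 0.1, -0.0, -0.0, -0.1377],
[36.6, -5.3, 0.1, -0.0, -0.0, -0.1377]
--
[37.0, -0.2, 0.1, -0.0, -0.0, -0.1377],
[36.6, 4.9, 0.1, -0.0, -0.0, -0.1377],
[35.6, 9.8, 0.1, -0.0, -0.0, -0.1377],
[33.9, 14.6, 0.1, -0.0, -0.0, -0.1377],
[31.6, 19.2, 0.1, -0.0, -0.0, -0.1377]
--
[9.6, 37.5, 16.0, 0.0, 0.0, 0.0],
[9.6, 37.5, 16.0, 0.0, 0.0, 0.0],
[9.6, 37.5, 16.0, 0.0, 0.0, 0.0],
[9.6, 37.5, 16.0, 0.0, 0.0, 0.0],
[9.6, 37.5, 16.0, 0.0, 0.0, 0.0]
--
```

Call:
apply_moves([
  [28.4, -23.6, 0, 0, 0, -0.138],
  [31.4, -19.5, 0, 0, 0, -0.138],
  [33.8, -15, 0, 0, 0, -0.138],
  [35.5, -10.2, 0, 0, 0, -0.138],
  [36.6, -5.3, 0, 0, 0, -0.138],
])

```text
time: 1.82
tool_pos: [313.4, -391.9, 231.4]
tcp_rot: [180.0, 0.0, 61.9]
ft_force: [0.8, 0.3, 0.7]
finger_gap: 85.6
grip_force: 0.0
```

Call:
apply_moves([
  [37, -0.2, 0, 0, 0, -0.138],
  [36.6, 4.9, 0, 0, 0, -0.138],
  [35.6, 9.8, 0, 0, 0, -0.138],
  [33.9, 14.6, 0, 0, 0, -0.138],
  [31.6, 19.2, 0, 0, 0, -0.138],
])

```text
time: 2.45
tool_pos: [400.1, -228.8, 231.5]
tcp_rot: [180.0, 0.0, 101.4]
ft_force: [0.3, -0.1, 0.0]
finger_gap: 85.5
grip_force: 0.0
```

Call:
apply_moves([
  [9.6, 37.5, 16, 0, 0, 0],
  [9.6, 37.5, 16, 0, 0, 0],
  [9.6, 37.5, 16, 0, 0, 0],
  [9.6, 37.5, 16, 0, 0, 0],
  [9.6, 37.5, 16, 0, 0, 0],
])

```text
time: 3.08
tool_pos: [575.5, -145.7, 150.8]
tcp_rot: [180.0, 0.0, 101.2]
ft_force: [-0.4, -0.6, 0.1]
finger_gap: 85.3
grip_force: 0.0
```

```bash
python3 - <<'E'
from h import *
s=sense(); print(s['time'],s['tool_pos'],s['tcp_rot'],np.linalg.norm(s['qd']))
K,C=wristcam(); p,d=eyes.snapshot('wrist'); cv2.imwrite('pics/w1.png',p[:,:,::-1]); np.savez('w1.npz',d=d,K=K,C=C)
for n in ['clamp_nut','boss_top','clamp_base']: print(n,[(np.round(r['xyz'],1).tolist(),round(r['confidence'],2)) for r in models.place_of(n,'wrist')][:3])
E
```

```text
3.075 [ 575.49214703 -145.74337966  150.83743577] [1.79986298e+02 1.25504147e-02 1.01178181e+02] 61.259754040053096
clamp_nut []
boss_top []
clamp_base [([570.1, -147.8, -0.4], 0.79)]
```

View pics/w1.png

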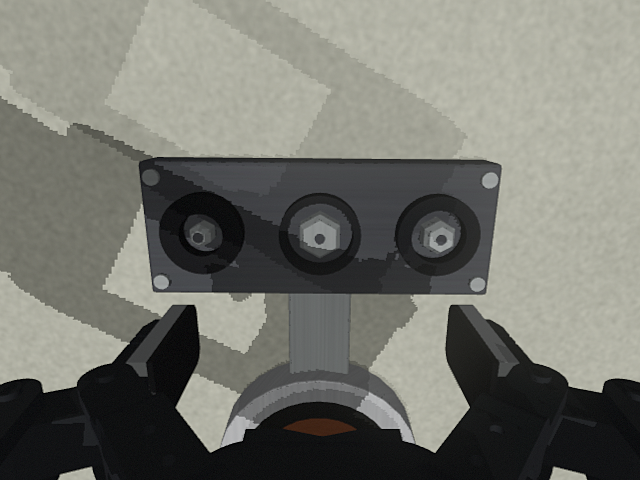

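The plate spans (140–500, 157–293) and the middle nut is at (320,237), with its neighbours at (202,236) and (440,238). The arm was still moving, so I'll measure again now it is at rest.

```bash
python3 - <<'E'
from h import *
s=sense(); print(s['time'],s['tool_pos'],s['tcp_rot'],np.linalg.norm(s['qd']))
K,C=wristcam(); p,d=eyes.snapshot('wrist'); np.savez('w2.npz',d=d,K=K,C=C,p=p)
print('depth nut',d[225:250:4,312:330:6].tolist())
for c in [(150,177),(490,180),(478,285),(161,282)]: print(c,unproj(K,C,*c,30)[:3])
for z in (46,41): print('nut',z,unproj(K,C,320,237,z))
cr=cv2.resize(p[185:285,150:490],None,fx=2.3,fy=2.3,interpolation=cv2.INTER_CUBIC)
cr2=cv2.resize(p[190:280,270:370],None,fx=6,fy=6,interpolation=cv2.INTER_CUBIC)[:360]
o=np.zeros((230+540,782,3),np.uint8); o[:230]=cr[:230,:782]
cr2=cv2.resize(p[195:283,275:365],None,fx=4,fy=4,interpolation=cv2.INTER_CUBIC)
o[230:230+352,:360]=cr2; o=np.clip(o[:590].astype(float)*1.5,0,255).astype(np.uint8)
cv2.imwrite('pics/w2c.png',o[:,:,::-1])
E
```

```text
3.275 [ 574.11803518 -145.89170093  150.44665696] [-1.79906098e+02 -4.07488016e-02  1.01243792e+02] 2.563795524630682
depth nut [[256.7821350097656, 254.9508819580078, 255.13795471191406], [254.4955596923828, 256.2273254394531, 256.24957275390625], [256.5943908691406, 256.4998779296875, 255.9248809814453], [258.61846923828125, 256.3470153808594, 257.4903869628906], [257.6102294921875, 257.4453430175781, 256.3074645996094], [257.6904602050781, 258.8997497558594, 259.6477966308594], [259.9206848144531, 260.5568542480469, 258.3943786621094]]
(150, 177) [ 462.43439611 -133.89355547   30.        ]
(490, 180) [671.7693466  -94.26172978  30.        ]
(478, 285) [ 685.32305617 -163.81248193   30.        ]
(161, 282) [ 475.55794038 -203.3105771    30.        ]
nut 46 [ 573.6282028  -146.96739611   46.        ]
nut 41 [ 573.87632385 -148.39233784   41.        ]
```

View pics/w2c.png

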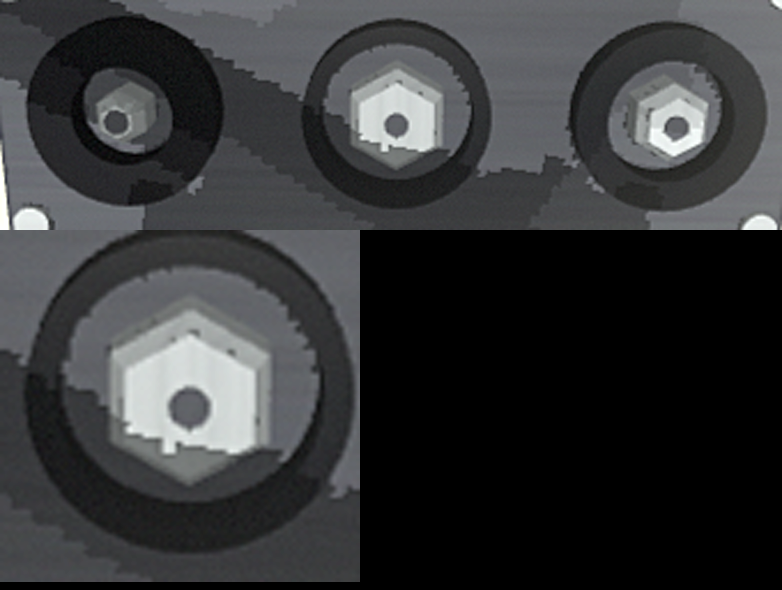

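The middle nut is clearly the largest of the three (bore about 42 mm), so it should be the 25 mm one and take the large socket. The nut is at about (322,239) px and the clamp yaw is about 10.7°. Next stop is the large socket.

```bash
python3 - <<'E'
from h import *
z=np.load('w2.npz'); print('nut',unproj(z['K'],z['C'],322.1,238.9,46))
plan([534,309,190],77.5,n=10)
E
```

```text
nut [ 575.12437107 -147.90578753   46.        ]
[45.5, 4.9, -3.9, -0.0001, 0.0, 0.0414],
[45.6, 3.0, -3.9, -0.0001, 0.0, 0.0414],
[45.7, 1.1, -3.9, -0.0001, 0.0, 0.0414],
[45.7, -0.7, -3.9, -0.0001, 0.0, 0.0414],
[45.6, -2.6, -3.9, -0.0001, 0.0, 0.0414]
--
[45.5, -4.5, -3.9, -0.0001, 0.0, 0.0414],
[45.3, -6.4, -3.9, -0.0001, 0.0, 0.0414],
[45.0, -8.3, -3.9, -0.0001, 0.0, 0.0414],
[44.6, -10.1, -3.9, -0.0001, 0.0, 0.0414],
[44.1, -12.0, -3.9, -0.0001, 0.0, 0.0414]
--
```

Call:
apply_moves([
  [45.5, 4.9, -3.9, 0, 0, 0.0414],
  [45.6, 3, -3.9, 0, 0, 0.0414],
  [45.7, 1.1, -3.9, 0, 0, 0.0414],
  [45.7, -0.7, -3.9, 0, 0, 0.0414],
  [45.6, -2.6, -3.9, 0, 0, 0.0414],
])

```text
time: 3.95
tool_pos: [554.2, 81.7, 172.3]
tcp_rot: [179.9, 0.0, 89.2]
ft_force: [0.6, -0.4, -0.0]
finger_gap: 85.3
grip_force: 0.0
```

Call:
apply_moves([
  [45.5, -4.5, -3.9, 0, 0, 0.0414],
  [45.3, -6.4, -3.9, 0, 0, 0.0414],
  [45, -8.3, -3.9, 0, 0, 0.0414],
  [44.6, -10.1, -3.9, 0, 0, 0.0414],
  [44.1, -12, -3.9, 0, 0, 0.0414],
])

```text
time: 4.58
tool_pos: [534.7, 309.5, 192.0]
tcp_rot: [179.9, -0.1, 77.3]
ft_force: [0.3, 0.1, -1.2]
finger_gap: 85.5
grip_force: 0.0
```

```bash
python3 - <<'E'
from h import *
eyes.snapshot('side');eyes.snapshot('side')
s=sense(); print(s['time'],s['tool_pos'],s['tcp_rot'],np.linalg.norm(s['qd']))
K,C=wristcam(); p,d=eyes.snapshot('wrist'); np.savez('w3.npz',d=d,K=K,C=C,p=p); cv2.imwrite('pics/w3.png',p[:,:,::-1])
for n in ['rack','socket_small_mid','socket_medium_mid','socket_large_mid']: print(n,[(np.round(r['xyz'],1).tolist(),round(r['confidence'],2)) for r in models.place_of(n,'wrist')][:3])
E
```

```text
4.675 [534.03567056 312.39419236 192.22001201] [ 1.79904599e+02 -1.72412687e-01  7.75524021e+01] 6.831585016272927
rack [([514.6, 233.8, 0.6], 0.89)]
socket_small_mid [([520.6, 227.3, 51.7], 0.59)]
socket_medium_mid [([497.1, 160.2, 54.8], 0.84)]
socket_large_mid [([536.7, 313.8, 53.1], 0.6)]
```

View pics/w3.png

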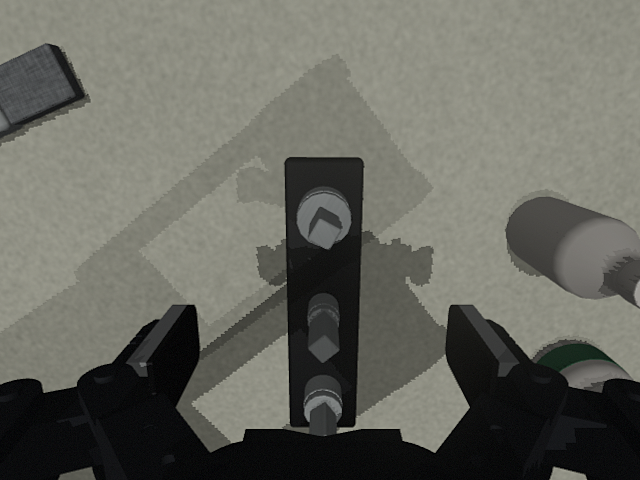

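The rack spans (285–363, 158–425). The large socket's stub top is at about (325,233) and turned roughly 25°. The small one's is at (323,347) and turned about 45°. I'll crop to measure the angle.

```bash
python3 - <<'E'
from h import *
z=np.load('w3.npz'); p=z['p'];K=z['K'];C=z['C']
o=cv2.resize(p[180:260,280:370],None,fx=7,fy=7,interpolation=cv2.INTER_CUBIC)
o=np.clip(o.astype(float)*1.3,0,255).astype(np.uint8)
for i in range(0,90,10): cv2.putText(o,str(280+i),(i*7,10),0,.35,(255,0,0),1)
for i in range(0,80,10): cv2.putText(o,str(180+i),(0,i*7+4),0,.35,(255,0,0),1)
cv2.imwrite('pics/w3c.png',o[:,:,::-1])
print(unproj(K,C,325,233,86),np.round(z['d'][225:244:3,318:334:3]).tolist())
for a in [(285,158),(363,160),(355,425),(288,425)]: print(a,unproj(K,C,*a,20))
E
```

```text
[536.99152979 313.45272682  86.        ] [[257.0, 257.0, 257.0, 256.0, 256.0, 258.0], [259.0, 257.0, 257.0, 257.0, 257.0, 256.0], [257.0, 257.0, 258.0, 258.0, 258.0, 259.0], [258.0, 258.0, 259.0, 257.0, 258.0, 257.0], [258.0, 259.0, 259.0, 259.0, 260.0, 260.0], [260.0, 259.0, 260.0, 260.0, 260.0, 259.0], [260.0, 259.0, 259.0, 260.0, 260.0, 260.0]]
(285, 158) [517.05125709 358.22116612  20.        ]
(363, 160) [573.1810537 344.2915002  20.       ]
(355, 425) [521.64437358 115.51460923  20.        ]
(288, 425) [463.10730008 128.56629691  20.        ]
```

View pics/w3c.png

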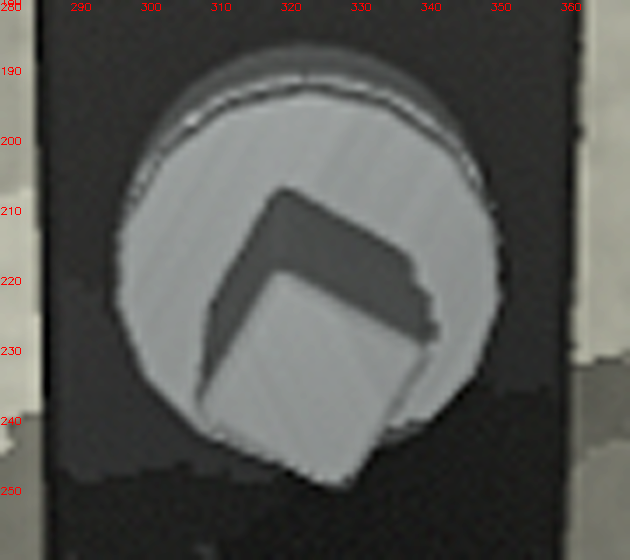

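```bash
python3 - <<'E'
from h import *
z=np.load('w3.npz'); K=z['K'];C=z['C']
P=np.array([unproj(K,C,280+x/7-.43,180+y/7-.43,86)[:2] for x,y in [(282,270),(432,347),(345,488),(200,410)]])
print(P.round(1).tolist(),P.mean(0))
for i in range(4):
    e=P[(i+1)%4]-P[i]; print(np.linalg.norm(e),np.degrees(np.arctan2(e[1],e[0])))
Q=[unproj(K,C,*a,20)[:2] for a in [(285,158),(363,160),(355,425),(288,425)]]
print('ydir',np.degrees(np.arctan2(*(Q[0]-Q[3])[::-1])),np.degrees(np.arctan2(*(Q[1]-Q[2])[::-1])))
E
```

```text
[[535.9, 323.3], [547.3, 313.7], [537.1, 302.7], [526.1, 312.5]] [536.60664774 313.0372327 ]
14.846032903532151 -40.31525491953866
14.9980875982099 -132.76305340531204
14.70196427632246 138.1220777485238
14.591739315259428 47.75634988462619
ydir 76.78134485574716 77.30486673263961
```

The large stub has its centre at (536.6, 313.0), edge directions at 48.2° mod 90 and a measured side of about 14.8 mm (nominal 16). I'll grip at yaw 48.2.

```bash
python3 - <<'E'
from h import *
plan([536.6,313,110],48.2,n=5)
plan([536.6,313,54],48.2,n=5,start=([536.6,313,110],48.2))
E
```

```text
[1.1, 0.1, 16.1, 0.0001, 0.0, 0.1018],
[1.1, -0.0, 16.1, 0.0001, 0.0, 0.1018],
[1.1, -0.1, 16.1, 0.0001, 0.0, 0.1018],
[1.1, -0.2, 16.1, 0.0001, 0.0, 0.1018],
[1.1, -0.4, 16.1, 0.0001, 0.0, 0.1018]
--
[-0.0, -0.0, 11.2, 0.0, 0.0, 0.0],
[-0.0, -0.0, 11.2, 0.0, 0.0, 0.0],
[-0.0, -0.0, 11.2, 0.0, 0.0, 0.0],
[-0.0, -0.0, 11.2, 0.0, 0.0, 0.0],
[-0.0, -0.0, 11.2, 0.0, 0.0, 0.0]
--
```

```bash
python3 - <<'E'
from h import *
for i in range(3):
    s=sense(); print(s['time'],s['tool_pos'],s['tcp_rot'],np.linalg.norm(s['qd']))
    K,C=wristcam(); p,d=eyes.snapshot('wrist')
s=sense(); print(s['time'],s['tool_pos'],s['tcp_rot'],np.linalg.norm(s['qd']))
g=cv2.cvtColor(p,cv2.COLOR_RGB2GRAY).astype(np.float32);g0=cv2.cvtColor(np.load('w3.npz')['p'],cv2.COLOR_RGB2GRAY).astype(np.float32)
print(cv2.phaseCorrelate(g0[150:300,280:370].copy(),g[150:300,280:370].copy()))
np.savez('w4.npz',d=d,K=K,C=C,p=p)
E
```

```text
4.925 [534.8253772  307.56755912 190.62049394] [1.79975082e+02 8.38118370e-03 7.73768061e+01] 0.4323296244039612
4.975 [534.85485081 307.60541897 190.55182646] [1.79979321e+02 5.82736834e-03 7.73640622e+01] 0.3068917913180005
5.025 [534.84211414 307.72934803 190.48476029] [1.79988215e+02 3.88520580e-03 7.73613070e+01] 0.35195388161344
5.075 [534.82617092 307.87840478 190.40750089] [1.79991827e+02 4.00180079e-03 7.73643920e+01] 0.5217687473865733
((-2.217327078313332, -5.739633566385692), 0.7709749307985659)
```

```bash
python3 - <<'E'
from h import *
a=np.load('w3.npz'); b=np.load('w4.npz'); K=b['K'];C=b['C']
t=a['p'][212:255,303:348]; r=cv2.matchTemplate(b['p'][195:275,285:365],t,cv2.TM_CCOEFF_NORMED); _,m,_,l=cv2.minMaxLoc(r); sh=np.array(l)+[285-303,195-212]; print(m,sh)
f=[]
P=np.array([unproj(K,C,280+x/7-.43+sh[0],180+y/7-.43+sh[1],86)[:2] for x,y in [(282,270),(432,347),(345,488),(200,410)]])
c=P.mean(0); e=[np.degrees(np.arctan2(*(P[(i+1)%4]-P[i])[::-1]))%90 for i in range(4)]; print(c,e)
plan([*c,110],np.mean(e),n=5)
E
```

```text
0.9714429378509521 [-2 -6]
[536.92940955 312.53209442] [np.float64(49.57209327097315), np.float64(46.91942417574219), np.float64(48.01105904047168), np.float64(47.430529311312036)]
[1.0, 0.2, 16.1, 0.0, 0.0, 0.1026],
[1.0, 0.1, 16.1, 0.0, 0.0, 0.1026],
[1.0, -0.0, 16.1, 0.0, 0.0, 0.1026],
[1.0, -0.1, 16.1, 0.0, 0.0, 0.1026],
[1.0, -0.2, 16.1, 0.0, 0.0, 0.1026]
--
```

Call:
apply_moves([
  [1, 0.2, 16.1, 0, 0, 0.1026],
  [1, 0.1, 16.1, 0, 0, 0.1026],
  [1, 0, 16.1, 0, 0, 0.1026],
  [1, -0.1, 16.1, 0, 0, 0.1026],
  [1, -0.2, 16.1, 0, 0, 0.1026],
])

```text
time: 5.7
tool_pos: [536.8, 313.0, 109.3]
tcp_rot: [180.0, 0.0, 47.8]
ft_force: [0.3, 0.9, 0.7]
finger_gap: 85.5
grip_force: 0.0
```

Call:
apply_moves([
  [0, 0, 14, 0, 0, 0],
  [0, 0, 14, 0, 0, 0],
  [0, 0, 14, 0, 0, 0],
  [0, 0, 14, 0, 0, 0],
  [0, 0, 0, 0, 0, 0],
])

```text
time: 6.32
tool_pos: [535.4, 313.1, 52.0]
tcp_rot: [-179.9, 0.2, 48.1]
ft_force: [-0.4, 0.3, 0.1]
finger_gap: 85.5
grip_force: 0.0
```

Call:
apply_moves([
  [0, 0, 0, 0, 0, 0],
  [0, 0, 0, 0, 0, 0],
  [0, 0, 0, 0, 0, 0],
  [0, 0, 0, 0, 0, 0],
  [0, 0, 0, 0, 0, 0],
])

```text
time: 6.95
tool_pos: [536.6, 313.7, 53.9]
tcp_rot: [180.0, -0.0, 48.1]
ft_force: [-0.1, 0.2, 0.7]
finger_gap: 85.2
grip_force: 0.0
```

Call:
apply_moves([
  [0, 0, 0, 0, 0, 0],
  [0, 0, 0, 0, 0, 0],
  [0, 0, 0, 0, 0, 0],
  [0, 0, 0, 0, 0, 0],
  [0, 0, 0, 0, 0, 0],
], fingers=10, grip_force=60)

```text
time: 7.58
tool_pos: [536.7, 313.7, 53.9]
tcp_rot: [180.0, -0.0, 48.1]
ft_force: [0.5, -0.7, 1.0]
finger_gap: 14.9
grip_force: 58.8
```

Call:
apply_moves([
  [0, 0, 0, 0, 0, 0],
  [0, 0, 0, 0, 0, 0],
  [0, 0, 0, 0, 0, 0],
  [0, 0, 0, 0, 0, 0],
  [0, 0, 0, 0, 0, 0],
])

```text
time: 8.2
tool_pos: [536.7, 313.7, 53.9]
tcp_rot: [180.0, -0.0, 48.1]
ft_force: [0.3, -0.3, 1.0]
finger_gap: 15.2
grip_force: 58.8
```

Call:
apply_moves([
  [0, 0, -10, 0, 0, 0],
  [0, 0, -20, 0, 0, 0],
  [0, 0, -22, 0, 0, 0],
  [0, 0, -22, 0, 0, 0],
  [0, 0, -22, 0, 0, 0],
])

```text
time: 8.82
tool_pos: [536.7, 313.8, 152.1]
tcp_rot: [180.0, -0.1, 48.1]
ft_force: [1.4, -0.3, -2.4]
finger_gap: 15.1
grip_force: 58.4
```

```bash
python3 - <<'E'
from h import *
s=sense(); print(s['tool_pos'],s['finger_gap'],s['grip_force'],s['ft_force'])
plan([575,-148,150],40.7,n=10,start=([536.7,313.7,150],48.1))
E
```

```text
[536.74152626 313.79393871 152.1116939 ] 15.149720764539278 58.444658517837524 [ 1.37861536 -0.27288333 -2.43016586]
[-31.8, 33.7, 0.0, -0.0, -0.0, 0.0129],
[-31.4, 34.1, 0.0, -0.0, -0.0, 0.0129],
[-30.9, 34.5, 0.0, -0.0, -0.0, 0.0129],
[-30.5, 34.9, 0.0, -0.0, -0.0, 0.0129],
[-30.0, 35.3, 0.0, -0.0, -0.0, 0.0129]
--
[-29.6, 35.7, 0.0, -0.0, -0.0, 0.0129],
[-29.1, 36.0, 0.0, -0.0, -0.0, 0.0129],
[-28.6, 36.4, 0.0, -0.0, -0.0, 0.0129],
[-28.2, 36.8, 0.0, -0.0, -0.0, 0.0129],
[-27.7, 37.1, 0.0, -0.0, -0.0, 0.0129]
--
```

Call:
apply_moves([
  [-31.8, 33.7, 0, 0, 0, 0.0129],
  [-31.4, 34.1, 0, 0, 0, 0.0129],
  [-30.9, 34.5, 0, 0, 0, 0.0129],
  [-30.5, 34.9, 0, 0, 0, 0.0129],
  [-30, 35.3, 0, 0, 0, 0.0129],
])

```text
time: 9.45
tool_pos: [555.9, 81.4, 151.5]
tcp_rot: [179.9, -0.1, 44.3]
ft_force: [1.2, -0.4, -2.0]
finger_gap: 14.9
grip_force: 58.5
```

Call:
apply_moves([
  [-29.6, 35.7, 0, 0, 0, 0.0129],
  [-29.1, 36, 0, 0, 0, 0.0129],
  [-28.6, 36.4, 0, 0, 0, 0.0129],
  [-28.2, 36.8, 0, 0, 0, 0.0129],
  [-27.7, 37.1, 0, 0, 0, 0.0129],
])

```text
time: 10.07
tool_pos: [574.8, -149.7, 151.5]
tcp_rot: [179.9, -0.0, 40.6]
ft_force: [1.4, 0.4, -2.5]
finger_gap: 14.9
grip_force: 58.6
```

Call:
apply_moves([
  [0, 0, 0, 0, 0, 0],
  [0, 0, 0, 0, 0, 0],
  [0, 0, 0, 0, 0, 0],
  [0, 0, 0, 0, 0, 0],
  [0, 0, 0, 0, 0, 0],
])

```text
time: 10.7
tool_pos: [574.6, -147.3, 149.9]
tcp_rot: [-180.0, -0.0, 40.7]
ft_force: [0.0, 0.2, -1.5]
finger_gap: 15.0
grip_force: 59.0
```

```bash
python3 - <<'E'
from h import *
s=sense(); print(s['time'],s['tool_pos'],s['tcp_rot'],np.linalg.norm(s['qd']))
K,C=wristcam(); p,d=eyes.snapshot('wrist'); np.savez('w5.npz',d=d,K=K,C=C,p=p); cv2.imwrite('pics/w5.png',p[:,:,::-1])
print(proj(K,C,[575,-148,46]),proj(K,C,[575,-148,30]))
E
```

```text
10.7 [ 574.60291943 -147.34589182  149.85988664] [-1.79997942e+02 -6.14590352e-04  4.07311548e+01] 0.4476587990814231
[322.77347847 237.02707785] [322.73877046 230.14699224]
```

View pics/w5.png

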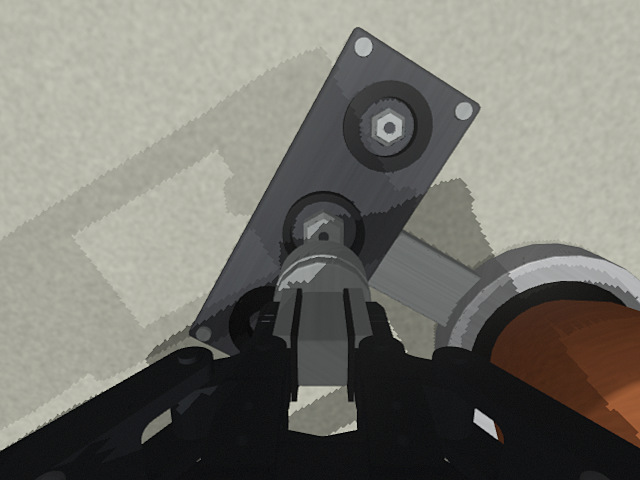

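The nut's hole is at (323,237), which matches the projection of (575,−148,46) exactly. The socket's shoulder is centred at about x=323. I'll descend to just above the nut, then go slowly.

Call:
apply_moves([
  [0.6, 0.8, 12, 0, 0, 0],
  [0, 0, 16, 0, 0, 0],
  [0, 0, 16, 0, 0, 0],
  [0, 0, 14, 0, 0, 0],
  [0, 0, 6, 0, 0, 0],
])

```text
time: 11.38
tool_pos: [574.6, -148.0, 83.9]
tcp_rot: [-179.9, 0.1, 40.7]
ft_force: [-0.8, -0.1, -2.5]
finger_gap: 15.0
grip_force: 59.0
```

Call:
apply_moves([
  [0, 0, 0, 0, 0, 0],
  [0, 0, 2, 0, 0, 0],
  [0, 0, 2, 0, 0, 0],
  [0, 0, 2, 0, 0, 0],
  [0, 0, 2, 0, 0, 0],
])

```text
time: 12.0
tool_pos: [575.6, -148.3, 77.8]
tcp_rot: [180.0, -0.0, 40.7]
ft_force: [0.4, -0.3, -2.4]
finger_gap: 15.2
grip_force: 59.0
```

Call:
apply_moves([
  [0, 0, 1, 0, 0, 0],
  [0, 0, 1, 0, 0, 0],
  [0, 0, 1, 0, 0, 0],
  [0, 0, 1, 0, 0, 0],
  [0, 0, 0, 0, 0, 0],
])

```text
time: 12.62
tool_pos: [575.5, -148.2, 73.7]
tcp_rot: [-180.0, -0.0, 40.7]
ft_force: [0.5, 0.3, -4.0]
finger_gap: 15.3
grip_force: 59.0
```

Call:
apply_moves([
  [0, 0, 1, 0, 0, 0],
  [0, 0, 1, 0, 0, 0],
  [0, 0, 1, 0, 0, 0],
  [0, 0, 1, 0, 0, 0],
  [0, 0, 0, 0, 0, 0],
])

```text
time: 13.25
tool_pos: [575.5, -148.2, 69.6]
tcp_rot: [-180.0, 0.0, 40.7]
ft_force: [1.7, 0.4, -2.7]
finger_gap: 15.4
grip_force: 59.0
```

Call:
apply_moves([
  [0, 0, 1, 0, 0, 0],
  [0, 0, 1, 0, 0, 0],
  [0, 0, 1, 0, 0, 0],
  [0, 0, 1, 0, 0, 0],
  [0, 0, 0, 0, 0, 0],
])

```text
time: 13.88
tool_pos: [575.5, -148.2, 65.6]
tcp_rot: [-180.0, -0.0, 40.7]
ft_force: [0.9, 0.7, -1.8]
finger_gap: 15.2
grip_force: 59.0
```

Call:
apply_moves([
  [0, 0, 1, 0, 0, 0],
  [0, 0, 0.5, 0, 0, 0],
  [0, 0, 0.5, 0, 0, 0],
  [0, 0, 0, 0, 0, 0],
  [0, 0, 0, 0, 0, 0],
])

```text
time: 14.5
tool_pos: [575.6, -148.2, 63.9]
tcp_rot: [180.0, -0.0, 40.7]
ft_force: [-0.2, 2.6, -0.2]
finger_gap: 15.0
grip_force: 59.4
```

Call:
apply_moves([
  [0, 0, 0.5, 0, 0, 0],
  [0, 0, 0.5, 0, 0, 0],
  [0, 0, 0, 0, 0, 0],
  [0, 0, 0, 0, 0, 0],
  [0, 0, 0, 0, 0, 0],
])

```text
time: 15.12
tool_pos: [575.7, -148.3, 63.9]
tcp_rot: [180.0, -0.0, 40.7]
ft_force: [-5.6, 3.2, 7.8]
finger_gap: 15.2
grip_force: 60.6
```

```bash
python3 - <<'E'
from h import *
K,C=wristcam(); p,d=eyes.snapshot('wrist'); cv2.imwrite('pics/w6.png',p[:,:,::-1])
p,d=eyes.snapshot('side'); 
for n in ['rack','socket_small_mid','socket_medium_mid','socket_large_mid','jar_mid','tub_mid','bottle_mid']: print(n,[(np.round(r['xyz'],1).tolist(),round(r['confidence'],2)) for r in models.place_of(n,'side')][:2])
s=sense(); print(s['tool_pos'],s['tcp_rot'],s['ft_force'],s['grip_force'],s['time'])
E
```

```text
rack [([518.5, 232.4, -4.0], 0.89)]
socket_small_mid [([514.3, 232.7, 51.3], 0.69)]
socket_medium_mid [([497.1, 155.6, 51.4], 0.62)]
socket_large_mid [([574.5, -148.0, 63.0], 0.43)]
jar_mid [([607.1, -336.6, 126.1], 0.59)]
tub_mid [([718.6, 111.5, 38.3], 0.56)]
bottle_mid [([708.2, 256.1, 64.1], 0.89), ([517.6, 234.6, 54.2], 0.46)]
[ 575.67863563 -148.27029349   63.88120819] [ 1.79986937e+02 -9.67542797e-03  4.06710820e+01] [-3.74586491  3.33302965  7.64896768] 60.60789406299591 15.575
```

View pics/w6.png

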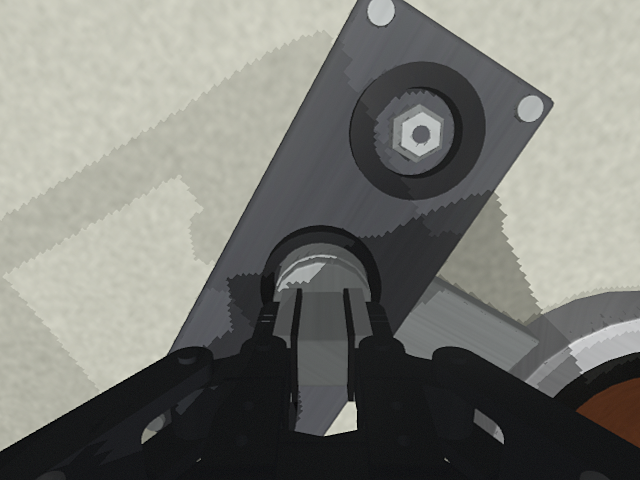

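The picture shows the socket inside the boss bore, with its shoulder at (322,270). It stopped firmly at TCP z=63.9, which is the calculated seated height (rim on the plate), with about 10 N of push and the grip held. The other two sockets still stand in the rack.

```bash
python3 -c "
from bench import job; print(job.hand_in())"
```

```text
the job is handed in; nothing more can be done
None
```

The large socket fits: it is fully down on the middle nut and still gripped there, the small and medium sockets were never moved and still stand in the rack, and the job is handed in (no verdict came back).

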